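Press the birdhouse button plugs home

ROBOT

A 6-joint arm with a two-finger parallel gripper is mounted at the origin on the work surface. World frame = base frame: x ahead of the robot, y to its left, z up, the work surface at z = 0. Lengths are in m, angles in degrees, forces in N, time in s.
With the tool pointing down it reaches from about 0.3 to 0.825 m from the base axis. Payload 5.4 kg.
Tool frame: the origin (TCP) lies midway between the tips of the shut fingers; the grasp point (between the pads) lies 19 mm behind it (bot.grip_depth is the distance from the TCP to the grasp point, in m); z points along the fingers, x is the direction in which the jaws open and shut, and the axes are right-handed (so a half turn about z gives the same grasp; the last joint's range is limited). The gripper opens to 92 mm and grips with 3 to 60 N. Pads are 20 mm wide; open, the fingers measure 128 mm over their backs; the gripper's body (75 mm by 189 mm) begins 69 mm behind the grasp point.
Start: joints at [-76.782, 9.076, 91.501, -0, 79.423, -12.038], TCP at [0.245, -0.52, 0.215] pointing down, gripper open.
Joint ranges: [-166.64, 166.64], [-54.1, 131.32], [10.49, 154.53], [-73.88, 253.88], [9.74, 151.15], [-171.62, 171.62]. Speed limits (degrees/s): [147.25, 147.25, 180, 180, 180, 180].

INTERFACE

Orientations are given as [roll, pitch, yaw] about the fixed x, y, z axes, in that order (R = Rz(yaw) Ry(pitch) Rx(roll)).
In Python, from plant import bot gives the robot as it stands. The module is installed in compiled form; this text tells all that it offers.
- The arm moves only by the tool drive_tool, never from a script. Its argument "motion" is a list that holds one entry, the list of rows, each a list of 7 numbers: the turn, a rotation vector about the world's x, y, z in rad, then the shift along the world's x, y, z in mm, then the opening, from -1 (shut) to 1 (fully open). A call has exactly 8 rows; each row is the pose to reach, as a shift and turn from the pose measured when the call began; what a row does not reach only later rows make up. A row lasts 1/12 s, in which the tool goes at most 41.7 mm and 7.16 degrees, less where a joint would pass 70% of its speed; a pose out of reach is approached as far as the arm can. A call with a gripper value outside its range is refused whole. The fingers move at their own pace and stop on an object; the grip force is fixed at half the most. Time passes only in rows, so rows that repeat a pose let the fingers close, or fill a call up. It gives the time, the measured TCP pose, the force and the opening at its end, in the units of the state.
- bot.get_obs(): the state, without advancing time (a new reading comes with each control period).
- bot.grab_frame(name): name is "scene" or "top" or "wrist"; returns the picture (400x640x3 uint8, red, green, blue); there is no depth.
- bot.camera_info(name): a dict with "fx", "fy", "cx", "cy" (pixels), "R" (3x3) and "t" (3): a world point X has camera coordinates R X + t. Camera axes: x right, y down, z forward; pixel columns grow to the right and rows downward; lengths in m; the calibration is good to about 2 mm. A picture is of the moment at which its call begins: read the wrist's pose just before it. camera_info takes no time and is no camera call; for the wrist camera it gives the pose at the moment of the call.
- bot.job_done(): hands the job in, once; it reports no verdict.
The state is a dict: "time_s": time; "joint_positions": joint angles; "dq": joint speeds; "joint_efforts": joint torques, N m; "tool_pos": TCP position; "ee_rot": TCP orientation; "wrist_force": force on the tool from outside, world axes, zero at the start; "wrist_torque": the same for the moment, N m; "grip_width": opening from 0.0 (shut) to 1.0 (fully open).
Only numpy, scipy, OpenCV 4.12 (cv2) and the standard library are available. Lean on these libraries where they do the work, as an engineer would, in place of code of your own. Each camera call takes 0.05 s, during which the arm holds its last target. There are 200 camera calls.

TASK

Glue has just been put on the three painted button plugs in the birdhouse front that lies on the bench, and it is setting in the order they were glued. With the fingertips, gently press the red plug fully home, then the green one, then the blue one, so that each head sits down on the wood. Do not pull any plug up, and leave the hammer, glue bottle, wood offcut and spare unpainted plug where they are.

Things in the scene. Friction and masses are not known exactly. Their poses are not given: they have to be found in the camera images.
- panel: pine birdhouse front, 150 x 215 mm with a 38 mm entry hole, lying face up and fixed on a 270 x 190 mm white board; its face is 36 mm above the bench, the dark cleats beside it 30 mm. Origin on the bench under the panel; x points to the gable peak (at x=120 mm; the foot is at x=-95 mm), z up. Plug holes at x, y = (75,0), (-60,45), (-60,-45) mm, entry hole at (-5,0)
- red_plug: red round plug in one of the panel's 3 plug holes (drawn anew each time). Flat head 26 mm across, 8 mm thick; 12 mm shank. Origin: centre of the head's top, 51 to 54 mm above the bench at the start, 44 mm when home (head on the wood). z up. Slides only vertically, yields at 4 N, stays where left; past home it gains 6 N per mm. 8 to 15 N is plenty, over 30 N too rough. It could be pulled out: do not
- green_plug: green round plug in one of the panel's 3 plug holes (drawn anew each time). Flat head 26 mm across, 8 mm thick; 12 mm shank. Origin: centre of the head's top, 51 to 54 mm above the bench at the start, 44 mm when home (head on the wood). z up. Slides only vertically, yields at 4 N, stays where left; past home it gains 6 N per mm. 8 to 15 N is plenty, over 30 N too rough. It could be pulled out: do not
- blue_plug: blue round plug in one of the panel's 3 plug holes (drawn anew each time). Flat head 26 mm across, 8 mm thick; 12 mm shank. Origin: centre of the head's top, 51 to 54 mm above the bench at the start, 44 mm when home (head on the wood). z up. Slides only vertically, yields at 4 N, stays where left; past home it gains 6 N per mm. 8 to 15 N is plenty, over 30 N too rough. It could be pulled out: do not
- glue_bottle: loose standing yellow glue bottle with blue cap, 60 mm across, 170 mm tall; origin at the centre of its underside, z up. Leave alone
- hammer: loose hammer lying on the bench beside the panel, handle along its x, 260 mm long, head 80 mm wide at its +x end, 26 mm high; origin on the bench under its middle. Leave alone
- offcut: loose pine offcut lying flat, 110 x 40 x 20 mm; origin at the centre of its underside. Leave alone
- spare_plug: loose unpainted wooden plug standing head down on the bench, head 26 mm across, 38 mm tall in all; origin at the centre of its underside. Leave alone

How it is judged:
By the outcome, as a careful person would: the job done as asked, in the order asked, and still so for the second after the job is handed in, with the robot touching nothing.
It also fails if it takes over 42 s, if anything falls off the work surface, if the arm or the gripper's body presses on something with over 40 N, if the wrist force passes 120 N, or if a joint passes its speed limit or range.

## Working session

There is one attempt and no reset: what is moved stays moved. The work goes in short steps, Python scripts to look and compute and a tool call to move; the robot and the scene stay as the last step left them, time stands still between calls to the robot, and variables do not carry over. Pictures are saved under pics/ and viewed, about 8 in all and at most 12, crops included, and the job is handed in when it is done.

Besides the shell and the picture viewer there is one more tool, called by a JSON object that holds its "api" and its "payload", one argument or row to a line. drive_tool: Moves the arm, as the interface text tells. Its arguments: {"type":"object","properties":{"motion":{"type":"array","items":{"type":"array","items":{"type":"array","items":{"type":"number"}}}}},"required":["motion"]}

```bash
mkdir -p pics
python3 - <<'E'
from plant import bot
import cv2,numpy as np
o=bot.get_obs();print(o)
for n in("top","scene"):
    im=bot.grab_frame(n);cv2.imwrite(f"pics/{n}0.png",im[:,:,::-1]);c=bot.camera_info(n);print(n,c)
E
```

```text
{'time_s': 0.0, 'joint_positions': array([-7.67795924e+01,  9.11432643e+00,  9.15716765e+01,  2.27266249e-03,
        7.94224078e+01, -1.20383713e+01]), 'dq': array([ 0.0003376 ,  0.02588627, -0.03039076,  0.07035933, -0.07710017,
       -0.11503984]), 'joint_efforts': array([ 9.38906305e-04, -3.85578167e+01, -3.22102046e+01,  7.01373210e-02,
        3.78101715e-02, -1.38650212e-04]), 'tool_pos': array([ 0.24519902, -0.51941104,  0.21360683]), 'ee_rot': array([-1.79975205e+02,  1.05560802e-01, -6.47416175e+01]), 'wrist_force': array([ 0.3310631 ,  0.36263834, -0.41211723]), 'wrist_torque': array([0.03175879, 0.01706052, 0.05820101]), 'grip_width': 0.998067841452546}
top {'fx': 479.36092603845754, 'fy': 479.36092603845754, 'cx': 314.44483286302557, 'cy': 194.8972212235463, 'R': array([[-0.00546197, -0.99969733,  0.02398776],
       [-0.99506271,  0.00305632, -0.09920112],
       [ 0.09909779, -0.02441116, -0.99477823]]), 't': array([0.03370332, 0.56587008, 1.05978252])}
scene {'fx': 497.19174086225377, 'fy': 497.19174086225377, 'cx': 315.2238974267348, 'cy': 194.45345665361273, 'R': array([[ 0.83190126,  0.55488996, -0.00611814],
       [ 0.37833027, -0.57519642, -0.72526911],
       [-0.40596368,  0.60103761, -0.68843829]]), 't': array([-0.49370455, -0.12980308,  1.1297925 ])}
```

View pics/top0.png

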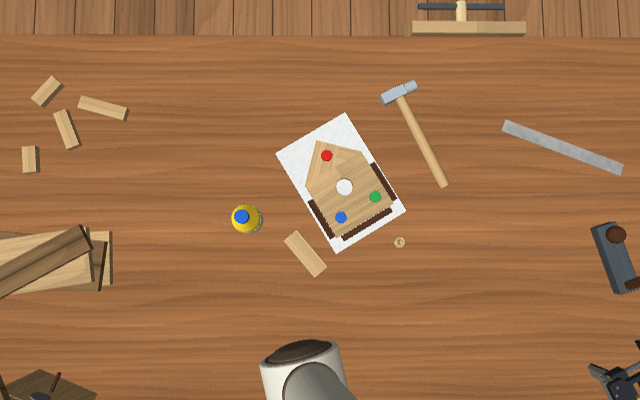

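View pics/scene0.png

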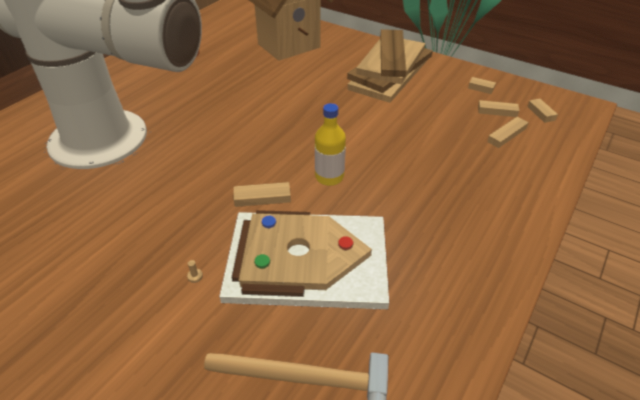

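Top view: red plug at (326,155), green at (375,197), blue at (341,217). The glue bottle is at (245,218), left of the panel, the hammer is to its right, and the spare plug is at (399,242).

```bash
cat > h.py <<'E'
import cv2,numpy as np
from plant import bot
def ray(c,u):
    d=c["R"].T@np.array([(u[0]-c["cx"])/c["fx"],(u[1]-c["cy"])/c["fy"],1]);return -c["R"].T@c["t"],d
def onz(c,u,z):
    o,d=ray(c,u);return o+d*(z-o[2])/d[2]
def blobs(im):  # rgb
    h=cv2.cvtColor(im,cv2.COLOR_RGB2HSV);H,S,V=cv2.split(h);r={}
    for n,m in dict(red=((H<6)|(H>172))&(S>190)&(V>110),green=(H>45)&(H<85)&(S>120),blue=(H>100)&(H<125)&(S>130)).items():
        k,_,st,ce=cv2.connectedComponentsWithStats(m.astype(np.uint8))
        r[n]=[(st[i,4],ce[i].round(1)) for i in np.argsort(-st[1:,4])[:3]+1]
    return r
def tri(a,b):
    A=[];B=[]
    for o,d in(a,b):
        d=d/np.linalg.norm(d);P=np.eye(3)-np.outer(d,d);A.append(P);B.append(P@o)
    return np.linalg.solve(sum(A),sum(B))
E
python3 - <<'E'
from h import *
b={}
for n in("top","scene"):
    b[n]=blobs(cv2.imread(f"pics/{n}0.png")[:,:,::-1].copy());print(n,b[n])
    c=bot.camera_info(n)
    for k in b[n]:
        for a,u in b[n][k][:2]:print(k,a,onz(c,u,.050).round(4))
c=bot.camera_info("top")
print("cap",onz(c,(242,216),.17),"bottle base",onz(c,(246,219),.03),"offcut",onz(c,(305,253),.02),"hammer",onz(c,(444,186),.02),onz(c,(399,92),.026))
E
```

```text
top {'red': [(np.int32(88), array([326.1, 155.2]))], 'green': [(np.int32(91), array([374.9, 196.2]))], 'blue': [(np.int32(151), array([241.1, 216.1])), (np.int32(93), array([340.4, 217. ])), (np.int32(1), array([617., 367.]))]}
red 88 [0.6531 0.0052 0.05  ]
green 91 [ 0.5605 -0.1029  0.05  ]
blue 151 [0.5173 0.1938 0.05  ]
blue 93 [ 0.5144 -0.0254  0.05  ]
scene {'red': [(np.int32(79), array([345. , 241.8]))], 'green': [(np.int32(128), array([261.6, 260.4]))], 'blue': [(np.int32(92), array([330.3, 108. ])), (np.int32(92), array([268.3, 220.9]))]}
red 79 [0.6521 0.0024 0.05  ]
green 128 [ 0.5601 -0.1058  0.05  ]
blue 92 [0.4179 0.3251 0.05  ]
blue 92 [ 0.5154 -0.03    0.05  ]
cap [0.51081946 0.17664835 0.17      ] bottle base [0.51187828 0.18533834 0.03      ] offcut [0.4350843  0.05313555 0.02      ] hammer [ 0.58646453 -0.26762051  0.02      ] [ 0.80673581 -0.16732659  0.026     ]
```

Separations agree with the drawing: green to blue 90 mm, red to their midpoint 135 mm. Next I shut the fingers and go above red.

{"api": "drive_tool", "payload": {
  "motion": [
    [[0,0,0,408,523,-60,-1],[0,0,0,408,523,-60,-1],[0,0,0,408,523,-60,-1],[0,0,0,408,523,-60,-1],[0,0,0,408,523,-60,-1],[0,0,0,408,523,-60,-1],[0,0,0,408,523,-60,-1],[0,0,0,408,523,-60,-1]]
  ]
}}

```text
time_s: 0.77
tool_pos: [0.45, -0.2562, 0.1837]
ee_rot: [-180.0, 0.1, -64.8]
wrist_force: [-0.5, -1.4, -0.2]
grip_width: 0.443
```

{"api": "drive_tool", "payload": {
  "motion": [
    [[0,0,0,40,52,-12,-1],[0,0,0,80,104,-20,-1],[0,0,0,120,156,-40,-1],[0,0,0,160,208,-50,-1],[0,0,0,203,260,-60,-1],[0,0,0,203,260,-60,-1],[0,0,0,203,260,-60,-1],[0,0,0,203,260,-60,-1]]
  ]
}}

```text
time_s: 1.43
tool_pos: [0.651, 0.0027, 0.1234]
ee_rot: [180.0, 0.1, -64.7]
wrist_force: [0.7, -0.9, 1.1]
grip_width: 0.005
```

Run:
```python
from h import *
o=bot.get_obs();c=bot.camera_info("wrist");im=bot.grab_frame("wrist");cv2.imwrite("pics/w1.png",im[:,:,::-1])
print(o["tool_pos"],o["wrist_force"])
for k,v in blobs(im).items():print(k,[(a,u,onz(c,u,.0525).round(4)) for a,u in v[:2]])
```

```text
[0.65102561 0.00268372 0.1234245 ] [ 0.720948   -0.92630078  1.10224981]
red []
green []
blue []
```

View pics/w1.png

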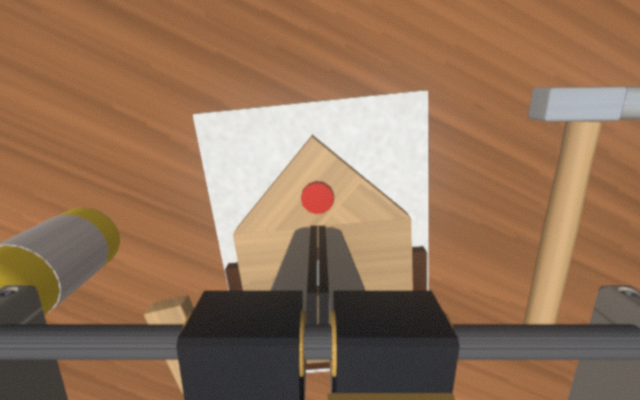

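The wrist view shows red at (317,198), just ahead of the shut fingertips at (317,228), and the bottle is clear on the left. The red mask was too strict.

```bash
sed -i 's/S>190/S>170/' h.py
python3 - <<'E'
from h import *
c=bot.camera_info("wrist");im=cv2.imread("pics/w1.png")[:,:,::-1].copy()
print(cv2.cvtColor(im,cv2.COLOR_RGB2HSV)[198,317])
for k,v in blobs(im).items():print(k,[(a,u,onz(c,u,.0525).round(4)) for a,u in v[:2]])
print(onz(c,(317,198),.0525))
E
```

```text
[  2 176 211]
red [(np.int32(662), array([317. , 198.2]), array([0.655 , 0.0105, 0.0525]))]
green []
blue []
[0.65518491 0.01053316 0.0525    ]
```

{"api": "drive_tool", "payload": {
  "motion": [
    [[0,0,0,2,3,-10,-1],[0,0,0,2,3,-20,-1],[0,0,0,2,3,-30,-1],[0,0,0,2,3,-40,-1],[0,0,0,2,3,-50,-1],[0,0,0,2,3,-55,-1],[0,0,0,2,3,-55,-1],[0,0,0,2,3,-55,-1]]
  ]
}}

```text
time_s: 2.15
tool_pos: [0.6548, 0.0114, 0.0659]
ee_rot: [-179.9, 0.4, -64.6]
wrist_force: [0.2, 0.6, 0.6]
grip_width: 0.005
```

Run:
```python
from h import *
c=bot.camera_info("wrist");o=bot.get_obs();im=bot.grab_frame("wrist");cv2.imwrite("pics/w2.png",im[120:360,160:480,::-1])
print(o["tool_pos"],o["dq"].round(2))
for k,v in blobs(im).items():print(k,[(a,u,onz(c,u,.0525).round(4)) for a,u in v[:2]])
p=c["R"]@o["tool_pos"]+c["t"];print("tcp px",c["fx"]*p[0]/p[2]+c["cx"],c["fy"]*p[1]/p[2]+c["cy"], p)
```

```text
[0.65483768 0.01140389 0.06586907] [ 0.23 -0.72 -0.96 -0.04  0.08 -0.03]
red [(np.int32(99), array([334.3, 226.6]), array([0.662 , 0.0036, 0.0525])), (np.int32(1), array([318., 224.]), array([0.6593, 0.0131, 0.0525]))]
green []
blue []
tcp px 317.18337640666306 241.12556612745718 [-1.56286468e-04  2.94030499e-02  1.87771712e-01]
```

View pics/w2.png

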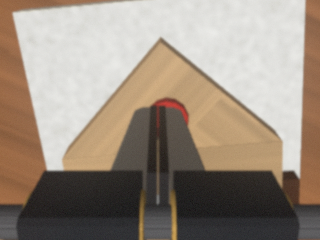

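Close by, the tip is over red, but red's free edge shows mostly to the right in the crop: right edge near px 349, top near row 218. The tool therefore sits several mm to the left of centre. I'll get the centre from the visible rim.

```bash
cat >> h.py <<'E'
from scipy.optimize import least_squares
def rim(col="red",z=.0525,show=None):
    c=bot.camera_info("wrist");o=bot.get_obs();im=bot.grab_frame("wrist")
    if show:cv2.imwrite(show,im[120:360,160:480,::-1])
    H,S,V=[x.astype(int) for x in cv2.split(cv2.cvtColor(im,cv2.COLOR_RGB2HSV))]
    m={"red":((H<8)|(H>172)),"green":(H>45)&(H<85),"blue":(H>98)&(H<128)}[col]&(S>(150 if col=="red" else 90))&(V>70)
    k,l,st,_=cv2.connectedComponentsWithStats(m.astype(np.uint8));i=1+np.argmax(st[1:,4]);m=l==i
    ys,xs=np.nonzero(m);y1=ys.max()
    pts=[(x,ys[xs==x].min()-.5) for x in np.unique(xs)]  # upper rim
    P=np.array([onz(c,p,z)[:2] for p in pts])
    f=least_squares(lambda q:np.hypot(*(P-q).T)-.013,P.mean(0),loss="soft_l1",f_scale=.001)
    print(col,st[i],"centre",f.x.round(4),"rms mm",1e3*np.sqrt(np.mean(f.fun**2)).round(4),"tcp",o["tool_pos"].round(4),"d mm",(1e3*(f.x-o["tool_pos"][:2])).round(1),"F",o["wrist_force"].round(1))
E
python3 -c "
from h import *
rim()"
```

```text
red [315 220  32  22 171] centre [0.6521 0.0042] rms mm 0.2 tcp [0.6553 0.0115 0.0665] d mm [-3.2 -7.2] F [ 0.1 -0.5 -0.6]
```

The rim gives (0.652, 0.004), which agrees with the fixed cameras. I'll correct in xy first, then lower gently.

{"api": "drive_tool", "payload": {
  "motion": [
    [[0,0,0,-3,-7,0,-1],[0,0,0,-3,-7,0,-1],[0,0,0,-3,-7,0,-1],[0,0,0,-3,-7,-2,-1],[0,0,0,-3,-7,-4,-1],[0,0,0,-3,-7,-6,-1],[0,0,0,-3,-7,-8,-1],[0,0,0,-3,-7,-8,-1]]
  ]
}}

```text
time_s: 2.92
tool_pos: [0.6521, 0.0047, 0.058]
ee_rot: [-179.9, 0.4, -64.5]
wrist_force: [-0.1, 0.2, 0.2]
grip_width: 0.004
```

```bash
python3 -c "
from h import *
rim(show='pics/w3.png')"
```

```text
red [301 216  37  12 267] centre [0.6522 0.004 ] rms mm 0.3 tcp [0.6521 0.0047 0.058 ] d mm [ 0.1 -0.7] F [-0.1  0.2  0.2]
```

{"api": "drive_tool", "payload": {
  "motion": [
    [[0,0,0,0,0,-2,-1],[0,0,0,0,0,-4,-1],[0,0,0,0,0,-6,-1],[0,0,0,0,0,-8,-1],[0,0,0,0,0,-10,-1],[0,0,0,0,0,-12,-1],[0,0,0,0,0,-12,-1],[0,0,0,0,0,-12,-1]]
  ]
}}

```text
time_s: 3.63
tool_pos: [0.6523, 0.0047, 0.0462]
ee_rot: [-179.9, 0.4, -64.5]
wrist_force: [-0.5, -0.4, 3.0]
grip_width: 0.005
```

{"api": "drive_tool", "payload": {
  "motion": [
    [[0,0,0,0,0,-0.5,-1],[0,0,0,0,0,-1,-1],[0,0,0,0,0,-1.5,-1],[0,0,0,0,0,-2,-1],[0,0,0,0,0,-2.5,-1],[0,0,0,0,0,-3,-1],[0,0,0,0,0,-3,-1],[0,0,0,0,0,-3,-1]]
  ]
}}

```text
time_s: 4.3
tool_pos: [0.6524, 0.0047, 0.0435]
ee_rot: [-179.9, 0.3, -64.5]
wrist_force: [-2.8, 0.6, 6.0]
grip_width: 0.007
```

{"api": "drive_tool", "payload": {
  "motion": [
    [[0,0,0,0,0,-0.5,-1],[0,0,0,0,0,-1,-1],[0,0,0,0,0,-1.2,-1],[0,0,0,0,0,-1.2,-1],[0,0,0,0,0,-1.2,-1],[0,0,0,0,0,-1.2,-1],[0,0,0,0,0,-1.2,-1],[0,0,0,0,0,-1.2,-1]]
  ]
}}

```text
time_s: 4.97
tool_pos: [0.6524, 0.0047, 0.0429]
ee_rot: [-179.9, 0.3, -64.5]
wrist_force: [-2.9, 0.6, 8.6]
grip_width: 0.006
```

{"api": "drive_tool", "payload": {
  "motion": [
    [[0,0,0,0,0,-0.5,-1],[0,0,0,0,0,-1,-1],[0,0,0,0,0,-1.2,-1],[0,0,0,0,0,-1.2,-1],[0,0,0,0,0,-1.2,-1],[0,0,0,0,0,4,-1],[0,0,0,0,0,14,-1],[0,0,0,0,0,30,-1]]
  ]
}}

```text
time_s: 5.63
tool_pos: [0.6508, 0.0049, 0.0713]
ee_rot: [179.9, 0.5, -64.5]
wrist_force: [0.3, 0.8, 0.1]
grip_width: 0.004
```

Red pressed (8.6 N and then a little more). Now to green.

{"api": "drive_tool", "payload": {
  "motion": [
    [[0,0,0,-10,-12,12,-1],[0,0,0,-32,-38,12,-1],[0,0,0,-54,-65,12,-1],[0,0,0,-76,-92,12,-1],[0,0,0,-90,-109,8,-1],[0,0,0,-90,-109,0,-1],[0,0,0,-90,-109,-4,-1],[0,0,0,-90,-109,-4,-1]]
  ]
}}

```text
time_s: 6.3
tool_pos: [0.5604, -0.1034, 0.0662]
ee_rot: [179.9, 0.6, -64.5]
wrist_force: [-0.2, -0.5, 0.1]
grip_width: 0.004
```

```bash
python3 -c "
from h import *
rim('green',show='pics/w4.png')"
```

```text
green [299 212  40  34 460] centre [ 0.5599 -0.104 ] rms mm 0.3 tcp [ 0.5604 -0.1034  0.0662] d mm [-0.5 -0.7] F [-0.2 -0.5  0.1]
```

View pics/w4.png

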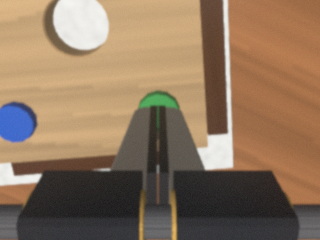

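The crop shows green centred under the fingertips (rim fit within 1 mm); blue is off to the left at crop (16,122). Pressing down.

{"api": "drive_tool", "payload": {
  "motion": [
    [[0,0,0,-0.5,-0.5,-3,-1],[0,0,0,-0.5,-0.5,-6,-1],[0,0,0,-0.5,-0.5,-9,-1],[0,0,0,-0.5,-0.5,-12,-1],[0,0,0,-0.5,-0.5,-15,-1],[0,0,0,-0.5,-0.5,-17.5,-1],[0,0,0,-0.5,-0.5,-20,-1],[0,0,0,-0.5,-0.5,-20,-1]]
  ]
}}

```text
time_s: 7.02
tool_pos: [0.5606, -0.1034, 0.0465]
ee_rot: [179.9, 0.6, -64.5]
wrist_force: [0.8, 2.4, 3.3]
grip_width: 0.003
```

{"api": "drive_tool", "payload": {
  "motion": [
    [[0,0,0,0,0,-0.5,-1],[0,0,0,0,0,-1,-1],[0,0,0,0,0,-1.5,-1],[0,0,0,0,0,-2,-1],[0,0,0,0,0,-2.5,-1],[0,0,0,0,0,-3,-1],[0,0,0,0,0,-3,-1],[0,0,0,0,0,-3,-1]]
  ]
}}

```text
time_s: 7.68
tool_pos: [0.5606, -0.1034, 0.0436]
ee_rot: [179.9, 0.6, -64.5]
wrist_force: [-1.1, 2.3, 3.7]
grip_width: 0.002
```

{"api": "drive_tool", "payload": {
  "motion": [
    [[0,0,0,0,0,-0.5,-1],[0,0,0,0,0,-1,-1],[0,0,0,0,0,-1.5,-1],[0,0,0,0,0,-1.5,-1],[0,0,0,0,0,-1.5,-1],[0,0,0,0,0,-1.5,-1],[0,0,0,0,0,-1.5,-1],[0,0,0,0,0,-1.5,-1]]
  ]
}}

```text
time_s: 8.35
tool_pos: [0.5607, -0.1034, 0.0428]
ee_rot: [179.9, 0.6, -64.5]
wrist_force: [-3.8, 2.8, 9.0]
grip_width: 0.005
```

{"api": "drive_tool", "payload": {
  "motion": [
    [[0,0,0,0,0,-0.5,-1],[0,0,0,0,0,-1,-1],[0,0,0,0,0,-1.2,-1],[0,0,0,0,0,-1.2,-1],[0,0,0,0,0,-1.2,-1],[0,0,0,0,0,-1.2,-1],[0,0,0,0,0,-1.2,-1],[0,0,0,0,0,-1.2,-1]]
  ]
}}

```text
time_s: 9.02
tool_pos: [0.5607, -0.1034, 0.0425]
ee_rot: [179.9, 0.6, -64.5]
wrist_force: [-4.5, 2.7, 11.4]
grip_width: 0.002
```

{"api": "drive_tool", "payload": {
  "motion": [
    [[0,0,0,0,0,3,-1],[0,0,0,0,0,12,-1],[0,0,0,0,0,30,-1],[0,0,0,-15,25,34,-1],[0,0,0,-30,50,34,-1],[0,0,0,-46,76,28,-1],[0,0,0,-46,76,24,-1],[0,0,0,-46,76,24,-1]]
  ]
}}

```text
time_s: 9.68
tool_pos: [0.5133, -0.0265, 0.0655]
ee_rot: [179.8, 0.6, -64.4]
wrist_force: [0.8, 0.3, 0.1]
grip_width: 0.005
```

```bash
python3 -c "
from h import *
rim('blue',show='pics/w5.png')"
```

```text
blue [299 210  40  37 553] centre [ 0.5141 -0.0265] rms mm 0.4 tcp [ 0.5133 -0.0265  0.0655] d mm [ 0.8 -0. ] F [0.8 0.3 0.1]
```

View pics/w5.png

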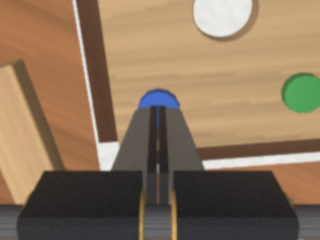

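Green reached 11.4 N. The crop shows blue centred under the fingertips, with the offcut clear on the left.

{"api": "drive_tool", "payload": {
  "motion": [
    [[0,0,0,0.5,0,-3,-1],[0,0,0,0.5,0,-6,-1],[0,0,0,0.5,0,-9,-1],[0,0,0,0.5,0,-12,-1],[0,0,0,0.5,0,-15,-1],[0,0,0,0.5,0,-17.5,-1],[0,0,0,0.5,0,-19.5,-1],[0,0,0,0.5,0,-19.5,-1]]
  ]
}}

```text
time_s: 10.4
tool_pos: [0.5152, -0.0279, 0.0467]
ee_rot: [179.9, 0.5, -64.4]
wrist_force: [-1.2, -1.3, 3.4]
grip_width: 0.003
```

{"api": "drive_tool", "payload": {
  "motion": [
    [[0,0,0,0,0,-0.5,-1],[0,0,0,0,0,-1,-1],[0,0,0,0,0,-1.5,-1],[0,0,0,0,0,-2,-1],[0,0,0,0,0,-2.5,-1],[0,0,0,0,0,-3,-1],[0,0,0,0,0,-3,-1],[0,0,0,0,0,-3,-1]]
  ]
}}

```text
time_s: 11.07
tool_pos: [0.5152, -0.0279, 0.0437]
ee_rot: [179.9, 0.5, -64.4]
wrist_force: [-1.3, -0.4, 3.7]
grip_width: 0.005
```

{"api": "drive_tool", "payload": {
  "motion": [
    [[0,0,0,0,0,-0.5,-1],[0,0,0,0,0,-1,-1],[0,0,0,0,0,-1.5,-1],[0,0,0,0,0,-1.5,-1],[0,0,0,0,0,-1.5,-1],[0,0,0,0,0,-1.5,-1],[0,0,0,0,0,-1.5,-1],[0,0,0,0,0,-1.5,-1]]
  ]
}}

```text
time_s: 11.73
tool_pos: [0.5152, -0.0279, 0.0428]
ee_rot: [179.9, 0.5, -64.4]
wrist_force: [-3.5, -1.2, 8.6]
grip_width: 0.005
```

{"api": "drive_tool", "payload": {
  "motion": [
    [[0,0,0,0,0,-0.5,-1],[0,0,0,0,0,-1,-1],[0,0,0,0,0,-1.2,-1],[0,0,0,0,0,-1.2,-1],[0,0,0,0,0,-1.2,-1],[0,0,0,0,0,-1.2,-1],[0,0,0,0,0,-1.2,-1],[0,0,0,0,0,-1.2,-1]]
  ]
}}

```text
time_s: 12.4
tool_pos: [0.5153, -0.0279, 0.0424]
ee_rot: [179.8, 0.5, -64.4]
wrist_force: [-4.0, 0.8, 10.4]
grip_width: 0.005
```

{"api": "drive_tool", "payload": {
  "motion": [
    [[0,0,0,0,0,3,-1],[0,0,0,0,0,12,-1],[0,0,0,0,0,35,-1],[0,0,0,0,0,70,-1],[0,0,0,0,0,110,-1],[0,0,0,-20,-20,150,-1],[0,0,0,-40,-50,180,-1],[0,0,0,-60,-80,200,-1]]
  ]
}}

```text
time_s: 13.07
tool_pos: [0.461, -0.0997, 0.2393]
ee_rot: [-180.0, 0.4, -64.3]
wrist_force: [1.1, -0.3, 0.2]
grip_width: 0.004
```

{"api": "drive_tool", "payload": {
  "motion": [
    [[0,0,0,-30,-35,0,-1],[0,0,0,-60,-70,0,-1],[0,0,0,-90,-105,0,-1],[0,0,0,-120,-140,0,-1],[0,0,0,-135,-180,0,-1],[0,0,0,-150,-200,0,-1],[0,0,0,-150,-200,0,-1],[0,0,0,-150,-200,0,-1]]
  ]
}}

```text
time_s: 13.73
tool_pos: [0.31, -0.3008, 0.2392]
ee_rot: [-180.0, 0.4, -64.5]
wrist_force: [0.3, 0.9, -0.1]
grip_width: 0.004
```

Run:
```python
from h import *
b={}
for n in("top","scene"):
    im=bot.grab_frame(n);cv2.imwrite(f"pics/{n}9.png",im[:,:,::-1]);b[n]=blobs(im)
    old=blobs(cv2.imread(f"pics/{n}0.png")[:,:,::-1].copy())
    for k in b[n]:print(n,k,b[n][k][:2],"was",old[k][:2])
a=cv2.imread("pics/scene0.png")[170:400,160:420];c=cv2.imread("pics/scene9.png")[170:400,160:420]
cv2.imwrite("pics/cmp.png",np.hstack([cv2.resize(x,None,fx=1.5,fy=1.5) for x in(a,c)]))
```

```text
top red [(np.int32(93), array([325.9, 155.9]))] was [(np.int32(93), array([326.1, 155.1]))]
top green [(np.int32(88), array([374.3, 196.5])), (np.int32(1), array([557., 310.]))] was [(np.int32(91), array([374.9, 196.2]))]
top blue [(np.int32(151), array([241.1, 216.1])), (np.int32(91), array([340.1, 217.2]))] was [(np.int32(151), array([241.1, 216.1])), (np.int32(93), array([340.4, 217. ]))]
scene red [(np.int32(118), array([344.9, 245.8]))] was [(np.int32(122), array([345.2, 242.2]))]
scene green [(np.int32(124), array([262.1, 264. ]))] was [(np.int32(128), array([261.6, 260.4]))]
scene blue [(np.int32(94), array([268.4, 223.7])), (np.int32(91), array([330.2, 107.9]))] was [(np.int32(92), array([330.3, 108. ])), (np.int32(92), array([268.3, 220.9]))]
```

View pics/cmp.png

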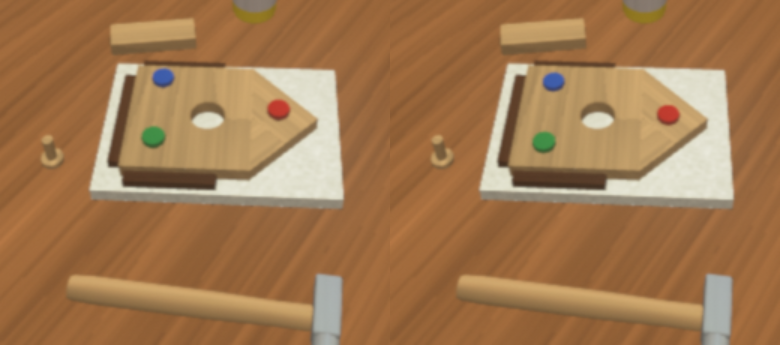

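View pics/top9.png

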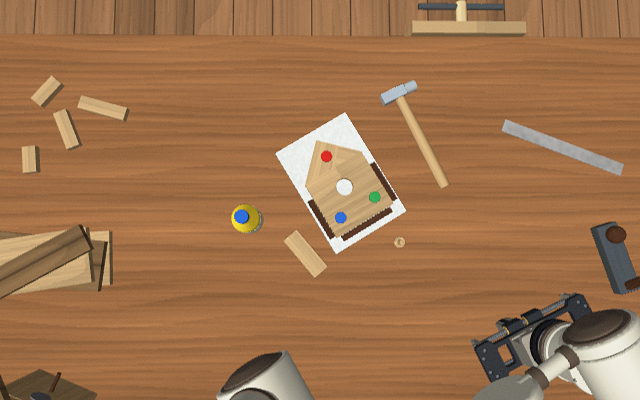

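Before and after, all three heads have dropped (about 4, 4 and 3 px in the scene view, roughly 7–9 mm) and sit on the wood. The hammer, bottle, offcut and spare plug have not moved, and the arm is clear.

```bash
python3 -c "
from plant import bot
print(bot.job_done())"
```

```text
the job is handed in; nothing more can be done
None
```

I pressed the red plug home first, then green, then blue, using the shut fingertips. I handed the job in at about 14 s, with the arm clear of everything.

- **Press forces:** The last readings were 8.6 N for red, 11.4 N for green and 10.4 N for blue. Each stopped about 1 to 1.5 mm past the 44 mm home height. Red then got one more press of about 1 mm, and I did not read its force.
- **Camera check:** Before and after pictures show all three heads lower and sitting on the wood. The hammer, glue bottle, offcut and spare plug look unmoved.
- **Readings that disagreed:** My first close look at red was about 6 to 8 mm off the fixed cameras, because the arm was still settling. A fit to the plug's visible rim agreed with the fixed cameras, and I corrected the position before touching the plug.

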